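# Push the battery row home on the charging rail and latch it

### The arm

A 6-joint arm with a two-finger parallel gripper is mounted at the origin on the work surface. World frame = base frame: x ahead of the robot, y to its left, z up, the work surface at z = 0. Lengths are in mm, angles in rad, forces in N, time in s.
With the tool pointing down it reaches from about 375 to 900 mm from the base axis. Payload 3.1 kg.
Tool frame: the origin (TCP) lies on the mounting face of the last link; the fingertips stand 173 mm ahead of it and the grasp point (between the pads) lies manip.grip_point_offset ahead of it (manip.grip_point_offset is the distance from the TCP to the grasp point, in mm); y points along the fingers, x is the direction in which the jaws open and shut, and the axes are right-handed (so a half turn about y gives the same grasp; the last joint's range is limited). The gripper opens to 85 mm and grips with 20 to 120 N. Pads are 22 mm wide; open, the fingers measure 114 mm over their backs; the gripper's body (76 mm by 85 mm) begins 54 mm behind the grasp point. The pads swing forward as they close: fully open they stand 13 mm farther back than shut.
Start: joints at [-1.343, 0.527, 1.433, -0, 1.181, -0.178], TCP at [246.741, -574.21, 404.71] pointing down, gripper open.
Joint ranges: [-3.08, 3.08], [-0.75, 2.2], [0.22, 2.44], [-1.43, 4.57], [0, 2.65], [-2.85, 2.85]. Speed limits (rad/s): [2.79, 2.79, 3.14, 3.14, 3.14, 3.14].

### API

Orientations are given as [roll, pitch, yaw] about the fixed x, y, z axes, in that order (R = Rz(yaw) Ry(pitch) Rx(roll)).
In Python, from plant import manip gives the robot as it stands.
- The arm moves only by the tool apply_moves, never from a script. Its argument "steps" is a list that holds one entry, the list of rows, each a list of 5 numbers: the closure in counts, from 0 (fully open) to 255 (shut), then the shift along the tool's x, y, z in m, then the turn about the tool's y in degrees. A call has 1 to 12 rows; each row shifts and turns the commanded pose from where the row before left it, along the tool's axes as they then stand; what a row does not reach is not made up. A row lasts 1/8 s, in which the tool goes at most 62.5 mm and 10.7 degrees, less where a joint would pass 70% of its speed; a pose out of reach is approached as far as the arm can. A call with a gripper value outside its range is refused whole. The fingers move at their own pace and stop on an object; "newtons" is the grip in N (left out, the last holds). Time passes only in rows, so rows that do not move let the fingers close. It gives the time, the measured TCP pose, the force and the opening at its end, in the units of the state.
- manip.get_obs(): the state, without advancing time (a new reading comes with each control period).
- manip.grab_frame(name): name is "scene" or "top" or "wrist"; returns a dict with "image" (420x560x3 uint8, blue, green, red), "intrinsics" (3x3 intrinsics, pixels), "cam_to_world" (4x4, takes a point from camera to world coordinates). Camera axes: x right, y down, z forward; pixel columns grow to the right and rows downward; lengths in mm; the calibration is good to about 2 mm. A picture is of the moment at which its call begins. There is no depth.
- manip.sign_off(): hands the job in, once; it reports no verdict.
The state is a dict: "time": time; "joint_positions": joint angles; "joint_velocities": joint speeds; "joint_torque": joint torques, N m; "eef_pos": TCP position; "tool_rot": TCP orientation; "contact_force": force on the tool from outside, world axes, zero at the start; "torque": the same for the moment, N m; "width": finger opening in mm.
Only numpy, scipy, OpenCV 4.12 (cv2) and the standard library are available. Lean on these libraries where they do the work, as an engineer would, in place of code of your own. Each camera call takes 0.05 s, during which the arm holds its last target.

### The job

Four battery packs stand in a touching row in the channel of the charging rail. From behind the rear pack, push the whole row along the channel as one train, without it coming apart, until it is fully home against the charger's end stop; then push the red swing latch all the way across the channel behind the row and move clear. The packs are only pushed, never picked up or tipped, and everything else on the table stays where it is.

Things in the scene. Friction and masses are not known exactly. Their poses are not given: they have to be found in the camera images.
- rail: charging rail, fixed to the table at a varying place and angle. Origin: on the table under the middle of its channel; y runs along the channel to the end stop, z up, x across (latch pivot on the +x side). Channel from y = -150 mm (open end) to +140 mm (end stop); floor 6 mm above the table, 43 mm wide between walls 4 mm thick, tops 18 mm above the table. Pushing the row takes 1 to 4 N
- stop_face (a point): on the channel's centre line, on the flat face of the end stop (rail y = 140 mm), 26 mm above the table. The stop is the face of the black charger head, 74 mm wide, 56 mm high, which reaches on to y = 230 mm
- home_rear (a point): where the rear face of the row comes to lie when the row is home: channel centre line, rail y = -4 mm, 26 mm above the table. Packs that are home have their origins at rail y = 122, 86, 50 and 14 mm. At the start the rear face lies 60 to 110 mm short of here
- pack1: battery pack 1 in the channel (at the front of the row, nearest the end stop): black block with yellow top and yellow side bands, 40 mm across the rail, 36 mm along it, 40 mm tall, 60 to 110 g. Origin: centre of its underside, 6 mm above the table as it stands in the channel; x, y, z as those of the rail, z up
- pack2: battery pack 2 in the channel (in the row): black block with orange top and orange side bands, 40 mm across the rail, 36 mm along it, 40 mm tall, 60 to 110 g. Origin: centre of its underside, 6 mm above the table as it stands in the channel; x, y, z as those of the rail, z up
- pack3: battery pack 3 in the channel (in the row): black block with blue top and blue side bands, 40 mm across the rail, 36 mm along it, 40 mm tall, 60 to 110 g. Origin: centre of its underside, 6 mm above the table as it stands in the channel; x, y, z as those of the rail, z up
- pack4: battery pack 4 in the channel (at the rear of the row): black block with green top and green side bands, 40 mm across the rail, 36 mm along it, 40 mm tall, 60 to 110 g. Origin: centre of its underside, 6 mm above the table as it stands in the channel; x, y, z as those of the rail, z up
- latch (a joint): angle of the red swing latch about its vertical pivot, rad: 0 = square across the channel, pointing to the rail's -x, at its stop (closed); grows as it opens, counter-clockwise from above: at pi/2 it points along the rail's -y, beside the channel; limit 2.7. Starts at 1.9 to 2.5, clear of the channel; stays where it is left (friction under 2 N at the arm)
- latch_pivot (a point): the latch's vertical pivot axis (rail x = 42, y = -14 mm), 34 mm above the table. Hub: radius 10 mm, top 44 mm above the table. The arm is a straight red bar 10 mm thick, 80 mm from pivot to knob, underside 26 mm and top 42 mm above the table: it passes over the channel walls and, closed, lies 5 mm behind a row that is home
- latch_knob (a point): centre of the top of the round red knob at the arm's free end, 16 mm in diameter, 80 mm from the pivot, top 58 mm above the table; moves with the latch
- spare: bystander: loose spare battery pack with white top, 40 x 36 x 40 mm, on the table on the robot's side of the rail; origin under its centre
- wheel: bystander: loose rubber wheel lying flat with yellow hub, 64 mm in diameter, 24 mm high, beyond the rail; origin under its centre
- motor: bystander: loose yellow gear motor, 75 x 22 x 19 mm, beyond the rail; origin on the table under its yellow gearbox
- screwdriver: bystander: loose screwdriver with orange handle, 160 mm long, on the robot's side of the rail; origin under its middle
- mouse: bystander: loose black computer mouse, 60 x 100 x 22 mm, left; origin under its centre
- glue: bystander: loose white glue bottle with orange cap, 44 mm in diameter, 120 mm tall, to the right; origin under its centre
There are look-alikes about, which are no part of the job. What is shaped like the pack4 but pink, purple or turquoise is not meant.

How it is judged (in metres and radians):
On the way, in this order (a step that is already met when the one before it is completed fails the run):
1. the whole row is home against the end stop (y of pack1 in the frame of rail above 0.119 m and y of pack2 in the frame of rail above 0.083 m and y of pack3 in the frame of rail above 0.047 m and y of pack4 in the frame of rail above 0.011 m and z of each of pack1, pack2, pack3, pack4 in the frame of rail below 0.01 m and angle between each of pack1, pack2, pack3, pack4's own z axis and vertical below 0.15 rad and x of pack1 in the frame of rail between -0.006 and 0.006 m and x of pack2 in the frame of rail between -0.006 and 0.006 m and x of pack3 in the frame of rail between -0.006 and 0.006 m and x of pack4 in the frame of rail between -0.006 and 0.006 m), for 0.2 s.
2. the latch is across the channel behind the row (value of joint latch below 0.12 rad and y of pack1 in the frame of rail above 0.119 m and y of pack2 in the frame of rail above 0.083 m and y of pack3 in the frame of rail above 0.047 m and y of pack4 in the frame of rail above 0.011 m), for 0.2 s.
At the end, for the whole second after the job is handed in: all four packs stand flat in the channel within 3 mm of their home places against the end stop, at rest, and the latch is within 0.12 rad of square across the channel behind them (all of step 2 and z of each of pack1, pack2, pack3, pack4 in the frame of rail below 0.01 m and angle between each of pack1, pack2, pack3, pack4's own z axis and vertical below 0.15 rad and x of pack1 in the frame of rail between -0.006 and 0.006 m and x of pack2 in the frame of rail between -0.006 and 0.006 m and x of pack3 in the frame of rail between -0.006 and 0.006 m and x of pack4 in the frame of rail between -0.006 and 0.006 m and linear speed of each of pack1, pack2, pack3, pack4 below 0.02 m/s); the robot touches nothing.
It fails at once if a pack is lifted (10 mm) or tipped (0.35 rad) (z of any of pack1, pack2, pack3, pack4 in the frame of rail above 0.016 m or angle between any of pack1, pack2, pack3, pack4's own z axis and vertical above 0.35 rad).
It fails at once if the row comes apart: a gap of more than 12 mm between neighbours (distance between pack1 and pack2 above 0.048 m or distance between pack2 and pack3 above 0.048 m or distance between pack3 and pack4 above 0.048 m).
It fails at once if a bystander is moved by more than 20 mm (distance of any of spare, wheel, motor, screwdriver, mouse, glue from where it was at the start of the episode above 0.02 m).
It also fails if it takes over 48 s, if anything falls off the work surface, if the arm or the gripper's body presses on something with over 40 N, if the wrist force passes 120 N, or if a joint passes its speed limit or range.

## Working session

There is one attempt and no reset: what is moved stays moved. The work goes in short steps, Python scripts to look and compute and a tool call to move; the robot and the scene stay as the last step left them, time stands still between calls to the robot, and variables do not carry over. Pictures are saved under pics/ and viewed, and the job is handed in when it is done.

Besides the shell and the picture viewer there is one more tool, called after "Request:" by a JSON object that holds its "method" and its "body". apply_moves: Moves the arm, as the interface text tells. Its arguments: {"type":"object","properties":{"steps":{"type":"array","items":{"type":"array","items":{"type":"array","items":{"type":"number"}}}},"newtons":{"type":"number"}},"required":["steps"]}

```bash
mkdir -p pics; ls; python3 - <<'E'
from plant import manip
import cv2
print(manip.get_obs()); print(manip.grip_point_offset)
for n in ["scene","top"]:
    f=manip.grab_frame(n); cv2.imwrite(f"pics/{n}0.png",f["image"]); print(n,f["intrinsics"],f["cam_to_world"])
E
```

```text
pics
{'time': 0.0, 'joint_positions': array([-1.34347412e+00,  5.28420295e-01,  1.43392250e+00, -1.24614654e-05,
        1.18141183e+00, -1.78505784e-01]), 'joint_velocities': array([-1.67029424e-03, -2.29601874e-04, -3.11159413e-06, -1.20347449e-03,
        8.60313549e-04,  9.05689840e-04]), 'joint_torque': array([ 1.22269757e-03, -4.42344511e+01, -1.78020823e+01, -1.59908172e-04,
        8.39797460e-03, -9.94358942e-07]), 'eef_pos': array([ 246.67726367, -573.86892085,  403.75498414]), 'tool_rot': array([-1.57042378,  0.00212966, -1.1649632 ]), 'contact_force': array([ 0.12347389, -0.38155386,  0.03307587]), 'torque': array([ 0.02160227, -0.01222758,  0.03191009]), 'width': 85.39137585486516}
154.70000000000002
scene [[433.28832629   0.         281.25158634]
 [  0.         433.28832629 204.42380746]
 [  0.           0.           1.        ]] [[-1.10534252e-01  7.94368094e-01 -5.97295161e-01  1.16538909e+03]
 [ 9.93849446e-01  9.24211482e-02 -6.10050038e-02  2.92696451e+01]
 [ 6.74227602e-03 -6.00364608e-01 -7.99697993e-01  8.98721941e+02]
 [ 0.00000000e+00  0.00000000e+00  0.00000000e+00  1.00000000e+00]]
top [[513.71131089   0.         272.9749465 ]
 [  0.         513.71131089 216.963203  ]
 [  0.           0.           1.        ]] [[ 3.33848246e-03 -9.81433919e-01  1.91771525e-01  2.26723631e+02]
 [-9.99990216e-01 -3.83303243e-03 -2.20793072e-03 -2.53400307e+01]
 [ 2.90200457e-03 -1.91762277e-01 -9.81437113e-01  1.64784293e+03]
 [ 0.00000000e+00  0.00000000e+00  0.00000000e+00  1.00000000e+00]]
```

View pics/top0.png

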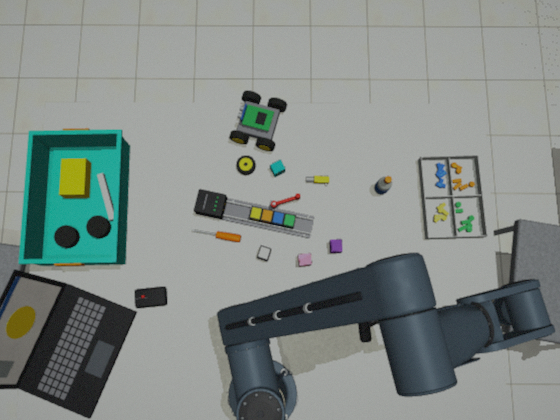

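View pics/scene0.png

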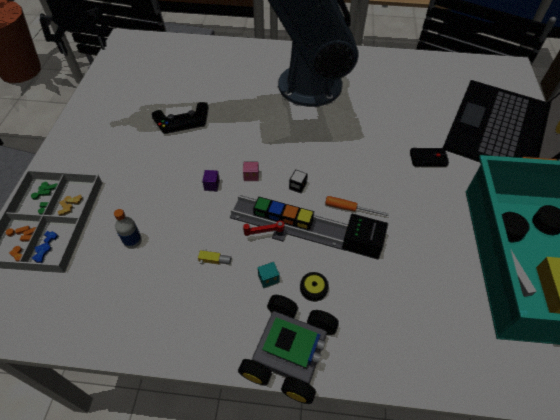

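```bash
cat > h.py <<'E'
import numpy as np, cv2
from plant import manip
def ray(f,u,v,z):
    K=f["intrinsics"];T=f["cam_to_world"]
    d=T[:3,:3]@np.linalg.inv(K)@np.array([u,v,1.]);o=T[:3,3]
    return (o+d*(z-o[2])/d[2])[:2]
def proj(f,p):
    T=np.linalg.inv(f["cam_to_world"]);c=T[:3,:3]@np.array(p,float)+T[:3,3];c=f["intrinsics"]@c
    return c[:2]/c[2]
R={"yellow":((22,120,90),(34,255,255)),"orange":((8,150,110),(20,255,255)),"blue":((105,120,60),(125,255,255)),"green":((50,100,50),(75,255,255)),"red":((0,150,80),(5,255,255))}
def blobs(f,name,box):
    hsv=cv2.cvtColor(f["image"],cv2.COLOR_BGR2HSV)
    m=cv2.inRange(hsv,R[name][0],R[name][1])
    if name=="red": m|=cv2.inRange(hsv,(174,150,80),(180,255,255))
    x0,y0,x1,y1=box;k=np.zeros_like(m);k[y0:y1,x0:x1]=m[y0:y1,x0:x1]
    n,l,s,c=cv2.connectedComponentsWithStats(k)
    return [(int(s[i,4]),c[i].round(2),s[i,:4],l==i) for i in range(1,n) if s[i,4]>8]
E
python3 - <<'E'
from h import *
for n,box in [("top",(190,180,320,245)),("scene",(225,185,390,260))]:
    f=manip.grab_frame(n)
    for c in R:
        for b in blobs(f,c,box): print(n,c,b[0],b[1],b[2],ray(f,*b[1],46).round(1))
    x0,y0,x1,y1=box
    cv2.imwrite(f"pics/{n}crop.png",cv2.resize(f["image"][y0:y1,x0:x1],None,fx=4.8,fy=4.8,interpolation=cv2.INTER_CUBIC))
E
```

```text
top yellow 18 [316.5 181. ] [314 180   6   3] [ 658.3 -168.8]
top yellow 112 [255.54 212.58] [250 207  12  12] [553.7  26.6]
top orange 24 [267.62 211.62] [263 210  10   4] [557.  -11.8]
top orange 14 [262.79 216.71] [261 214   5   6] [540.4   3.4]
top orange 162 [228.19 236.28] [216 232  25  10] [477.1 112.1]
top blue 118 [277.81 217.52] [272 212  12  12] [538.  -44.3]
top green 118 [288.84 219.89] [283 214  12  13] [530.5 -79.3]
top red 82 [286.38 200.02] [271 194  29  13] [595.1 -71.6]
scene yellow 130 [304.55 215.  ] [298 209  14  13] [553.8  23.7]
scene orange 145 [340.3 201.7] [326 196  30  12] [503.2 108.5]
scene orange 71 [290.11 211.06] [284 206  12  10] [546.1 -12.1]
scene blue 135 [276.09 207.24] [269 201  15  13] [538.5 -47.4]
scene green 130 [262.02 203.3 ] [255 197  15  13] [530.5 -83.2]
scene red 109 [267.33 226.26] [251 221  33  10] [596.6 -61.4]
scene red 21 [246. 226.] [244 224   5   5] [ 601.7 -111.7]
```

View pics/topcrop.png

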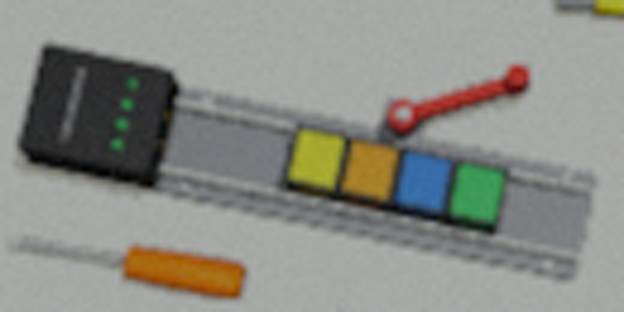

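View pics/scenecrop.png

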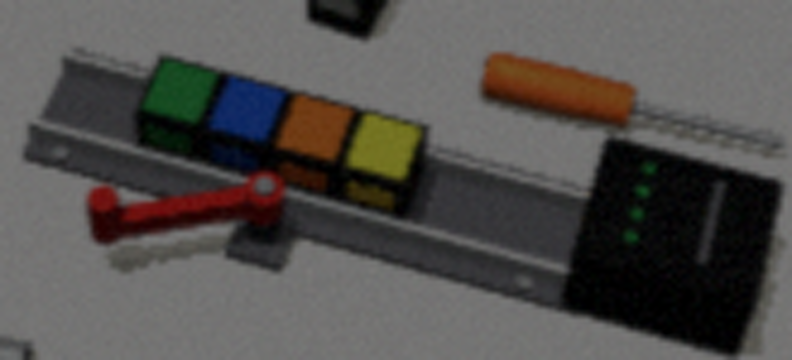

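```bash
cat >> h.py <<'E'
u=np.array([.2135,.977]);u/=np.linalg.norm(u);ex=np.array([u[1],-u[0]])
E
python3 - <<'E'
from h import *
t=manip.grab_frame("top");s=manip.grab_frame("scene")
def two(p,q):
    P=[]
    for f in(t,s):
        T=np.linalg.inv(f["cam_to_world"])[:3];P.append(f["intrinsics"]@T)
    X=cv2.triangulatePoints(P[0],P[1],np.array(p,float),np.array(q,float))[:,0];return (X[:3]/X[3]).round(1)
def tc(x,y):return (x/4.8+190-.4,y/4.8+180-.4)
def sc(x,y):return (x/4.8+225-.4,y/4.8+185-.4)
print("pivot",two(tc(403,115),sc(265,185)),ray(t,*tc(403,115),44),ray(s,*sc(265,185),44))
print("knob",two(tc(517,77),sc(104,195)),ray(t,*tc(517,77),58),ray(s,*sc(104,195),58))
P=(ray(t,*tc(403,115),44)+ray(s,*sc(265,185),44))/2
O=P-42*ex+14*u;print("O",O)
rf=lambda p:np.array([(p-O)@ex,(p-O)@u]).round(1)
print("knob",rf(ray(t,*tc(517,77),58)),rf(ray(s,*sc(104,195),58)))
for n,b,fr in [("green",(190,180,320,245),t),("green",(225,185,390,260),s),("yellow",(225,185,390,260),s)]:
    for q in blobs(fr,n,b): print(n,rf(ray(fr,*q[1],46)))
# charger top near-edge corners z56, channel open end wall tops z18
for nm,p,z in [("chgA",(175,78),56),("chgB",(155,185),56)]: print(nm,rf(ray(t,*tc(*p),z)))
for nm,p,z in [("chgA",(605,138),56),("chgB",(566,300),56),("openA",(68,55),18),("openB",(32,125),18)]: print(nm,rf(ray(s,*sc(*p),z)))
for nm,p,z in [("openA",(596,180),18),("openB",(575,272),6)]: print(nm,rf(ray(t,*tc(*p),z)))
for nm,p in [("motor",(317,180)),("teal",(278,168)),("wheel",(246,165)),("purple",(336,246)),("glue",(383,186)),("spare",(264,253))]: print(nm,rf(ray(t,*p,20)))
E
```

```text
pivot [583.6 -31.7  45.1] [583.79115777 -30.66771966] [582.97256755 -33.17682921]
knob [ 607.1 -107.5   57.6] [ 606.75420541 -106.05586649] [ 607.41778867 -109.46836627]
O [545.33897874  -9.27853395]
knob [ 80.7 -81.4] [ 82.  -84.6]
green [  0.3 -71.3]
green [  1.6 -75.1]
yellow [ 1.2 34. ]
chgA [ 31.2 139.8]
chgB [-41.9 135.7]
chgA [-32.4 138.8]
chgB [ 65.8 143. ]
openA [ -20.7 -148.2]
openB [  28.5 -148.5]
openA [  32.3 -148.1]
openB [ -30.1 -147.6]
motor [ 155.5 -133.4]
teal [1.675e+02 1.000e-01]
wheel [154.6 105.1]
purple [ -44.8 -236.4]
glue [ 182.5 -348.1]
spare [-116.7  -16.8]
```

Request:
{"method": "apply_moves", "body": {"steps": [[[255,0,0,0,-9.07],[255,0,0,0,-9.07],[255,0,0,0,-9.07],[255,0,0,0,-9.07],[255,0,0,0,-9.07],[255,0,0,0,-9.07],[255,0.016,0,0.045,0],[255,0.016,0,0.045,0],[255,0.016,0,0.045,0],[255,0.016,0,0.045,0]]], "newtons": 60}}

```text
time: 1.55
eef_pos: [348.3, -410.8, 404.8]
tool_rot: [-1.571, -0.0, -0.216]
contact_force: [0.8, 0.4, -0.1]
width: -0.3
```

```bash
cat >> h.py <<'E'
O=np.array([545.,-9.5])
def rf(p):return np.array([(np.array(p)-O)@ex,(np.array(p)-O)@u]).round(1)
def st():
    o=manip.get_obs();print("t",round(o["time"],2),"rail",rf(o["eef_pos"][:2]),"tipz",round(o["eef_pos"][2]-173,1),"rot",o["tool_rot"].round(4),"F rail",(o["contact_force"][:2]@ex).round(2),(o["contact_force"][:2]@u).round(2),o["contact_force"][2].round(2),"w",o["width"].round(1))
E
python3 -c "
from h import *;st()"
```

```text
Traceback (most recent call last):
  File "h.py", line 22, in st
    o=manip.get_obs();print("t",round(o["time"],2),"rail",rf(o["eef_pos"][:2]),"tipz",round(o["eef_pos"][2]-173,1),"rot",o["tool_rot"].round(4),"F rail",(o["contact_force"][:2]@ex).round(2),(o["contact_force"][:2]@u).round(2),o["contact_force"][2].round(2),"w",o["width"].round(1))
                                                                                                                                                                                                                                                                     ^^^^^^^^^^^^^^^^
AttributeError: 'float' object has no attribute 'round'
```

Request:
{"method": "apply_moves", "body": {"steps": [[[255,0.018,0,0.05,0],[255,0.018,0,0.05,0],[255,0.018,0,0.05,0],[255,0.018,0,0.05,0],[255,0.018,0.03,0.05,0],[255,0.017,0.04,0.045,0],[255,0,0.03,0,0],[255,0,0,0,0]]]}}

```text
time: 2.55
eef_pos: [514.7, -145.7, 302.8]
tool_rot: [-1.569, 0.005, -0.214]
contact_force: [-0.0, 0.0, -0.5]
width: -0.3
```

```bash
sed -i 's/o\["width"\].round(1)/round(float(o["width"]),1)/' h.py
python3 -c "
from h import *;st()
f=manip.grab_frame('wrist');cv2.imwrite('pics/w1.png',f['image'])
f=manip.grab_frame('scene');cv2.imwrite('pics/s1.png',f['image'])
"
```

```text
t 2.55 rail [  -0.5 -139.5] tipz 129.8 rot [-1.5694  0.0054 -0.2138] F rail -0.01 0.01 -0.53 w -0.3
```

View pics/w1.png

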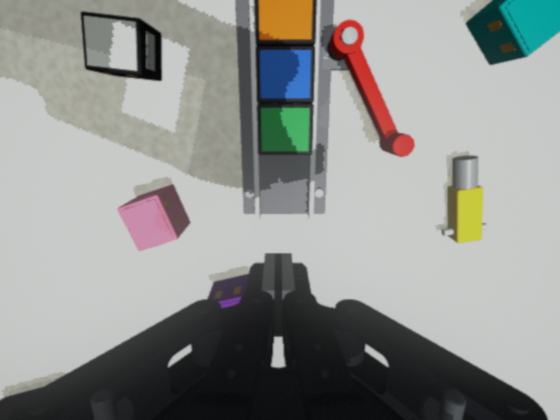

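View pics/s1.png

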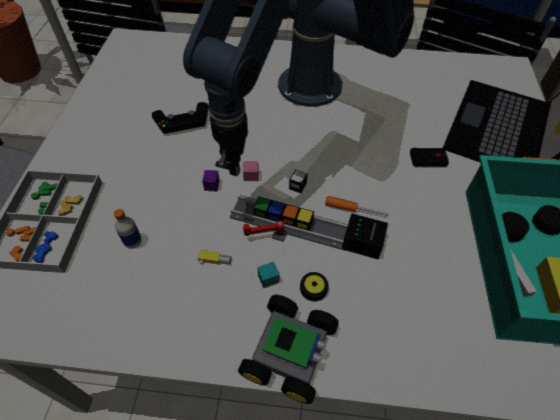

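```bash
python3 -c "
from h import *
f=manip.grab_frame('wrist')
for c in ['green','blue','orange']:
    for b in blobs(f,c,(240,0,330,170)): print(c,b[0],b[1],b[2],rf(ray(f,*b[1],46)))
for n,p,z in [('openL',(256,214),6),('openR',(311,214),6),('L',(260,170),18),('R',(309,170),18),('hub',(349,36),44),('knob',(402,145),58),('rearL',(262,153),46),('rearR',(310,153),46),('motor',(466,200),10)]: print(n,rf(ray(f,*p,z)))
"
```

```text
green 2134 [280.93 126.27] [257 104  49  45] [  5.1 -72.6]
blue 2538 [280.63  71.18] [255  47  52  50] [  4.8 -36.2]
orange 2009 [280.92  18.23] [254   0  54  38] [ 4.9 -4.4]
openL [ -17.2 -152.6]
openR [  33.6 -152.6]
L [ -12.2 -109.5]
R [  29.2 -109.4]
hub [ 50.5 -14.3]
knob [ 89.2 -84.6]
rearL [ -8.8 -91.7]
rearR [ 26.7 -91.7]
motor [ 171.9 -138. ]
```

Request:
{"method": "apply_moves", "body": {"steps": [[[255,0,0.03,0,0],[255,0,0.03,0,0],[255,0,0,0,0],[255,0,0,0,0],[255,0,0,0,0]]]}}

```text
time: 3.32
eef_pos: [515.7, -147.2, 246.4]
tool_rot: [-1.572, -0.003, -0.216]
contact_force: [0.0, -0.4, -0.0]
width: 0.3
```

```bash
python3 -c "
from h import *
st()
f=manip.grab_frame('wrist');cv2.imwrite('pics/w2.png',f['image'])
print(f['intrinsics'][0,2])
for c in ['green','blue','orange']:
    for b in blobs(f,c,(220,0,340,220)): print(c,b[0],b[1],b[2],rf(ray(f,*b[1],46)))
"
```

```text
t 3.33 rail [   0.8 -140.8] tipz 73.4 rot [-1.5717 -0.0032 -0.2155] F rail 0.12 -0.38 -0.01 w 0.3
277.8228055552784
green 3814 [280.52 130.69] [248 102  66  59] [  5.  -72.5]
blue 4757 [280.4   55.47] [245  22  72  69] [  4.9 -35.9]
orange 649 [280.33   3.98] [244   0  73   9] [  4.8 -13.6]
```

View pics/w2.png

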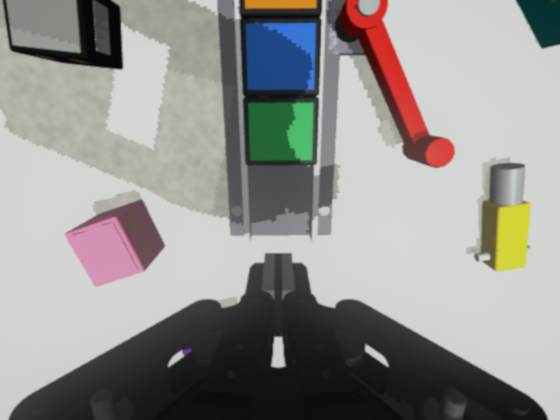

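Request:
{"method": "apply_moves", "body": {"steps": [[[255,0.0015,0.025,0,0],[255,0,0.025,0,0],[255,0,0,0.01,0],[255,0,0,0.01,0],[255,0,0,0,0],[255,0,0,0,0]]]}}

```text
time: 4.12
eef_pos: [521.3, -127.3, 195.6]
tool_rot: [-1.571, -0.002, -0.214]
contact_force: [1.1, 0.8, -0.4]
width: 0.3
```

```bash
python3 -c "
from h import *
st()
f=manip.grab_frame('wrist');cv2.imwrite('pics/w3.png',f['image'])
f=manip.grab_frame('scene');cv2.imwrite('pics/s3.png',cv2.resize(f['image'][130:270,200:400],None,fx=4,fy=4))
"
```

```text
t 4.12 rail [   2.  -120.2] tipz 22.6 rot [-1.5713 -0.0017 -0.2145] F rail 0.86 1.05 -0.45 w 0.3
```

View pics/w3.png

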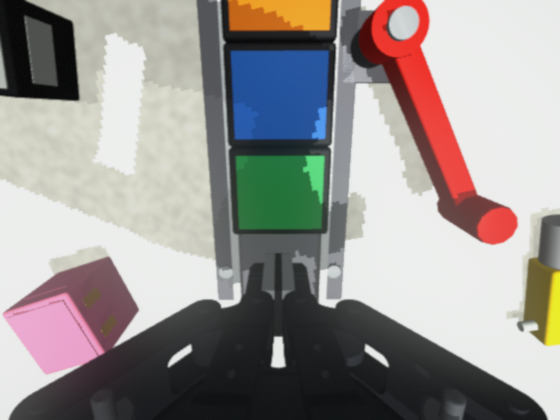

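View pics/s3.png

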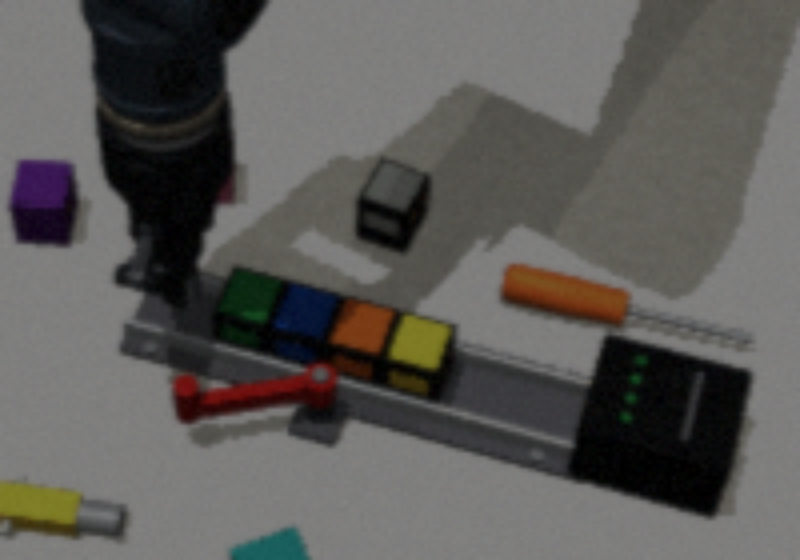

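Request:
{"method": "apply_moves", "body": {"steps": [[[255,0,0,0.006,0],[255,0,0,0.004,0],[255,0,0,0.003,0],[255,0,0,0.003,0],[255,0,0,0.003,0],[255,0,0,0.003,0],[255,0,0,0.004,0],[255,0,0,0.004,0],[255,0,0,0.004,0],[255,0,0,0.004,0]]]}}

```text
time: 5.48
eef_pos: [529.1, -90.1, 194.7]
tool_rot: [-1.571, 0.0, -0.215]
contact_force: [-0.1, -1.2, -1.9]
width: -0.2
```

```bash
python3 -c "
from h import *
st()
f=manip.grab_frame('wrist');cv2.imwrite('pics/w4.png',f['image'])
for c in ['green','blue']:
    for b in blobs(f,c,(220,0,340,300)): print(c,b[0],b[1],b[2],rf(ray(f,*b[1],46)))
"
```

```text
t 5.47 rail [  1.7 -82.1] tipz 21.7 rot [-1.5708e+00  1.0000e-04 -2.1520e-01] F rail 0.13 -1.24 -1.86 w -0.2
green 5671 [281.17 234.24] [239 200  86  70] [  5.2 -52.5]
blue 7565 [281.23 145.24] [234 105  95  83] [  5.1 -16.1]
```

View pics/w4.png

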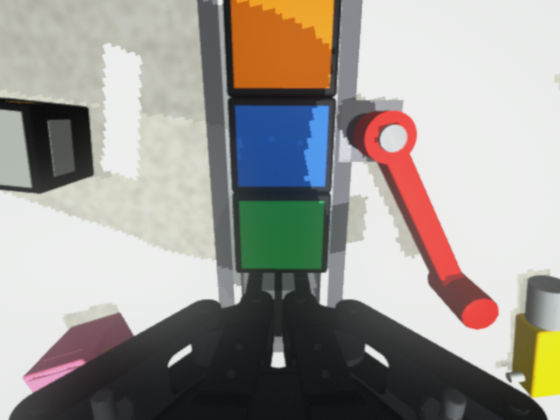

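Request:
{"method": "apply_moves", "body": {"steps": [[[255,0,0,0.005,0],[255,0,0,0.005,0],[255,0,0,0.005,0],[255,0,0,0.005,0],[255,0,0,0.005,0],[255,0,0,0.005,0],[255,0,0,0.005,0],[255,0,0,0.005,0],[255,0,0,0.005,0],[255,0,0,0.004,0],[255,0,0,0.003,0],[255,0,0,0.002,0]]]}}

```text
time: 7.02
eef_pos: [540.6, -37.4, 194.7]
tool_rot: [-1.571, 0.0, -0.215]
contact_force: [-0.4, -2.3, -1.0]
width: -0.2
```

```bash
python3 -c "
from h import *
st()
f=manip.grab_frame('scene');cv2.imwrite('pics/s5.png',cv2.resize(f['image'][130:270,200:400],None,fx=4,fy=4))
"
```

```text
t 7.03 rail [  1.7 -28.2] tipz 21.7 rot [-1.5708e+00  1.0000e-04 -2.1510e-01] F rail 0.1 -2.32 -0.96 w -0.2
```

View pics/s5.png

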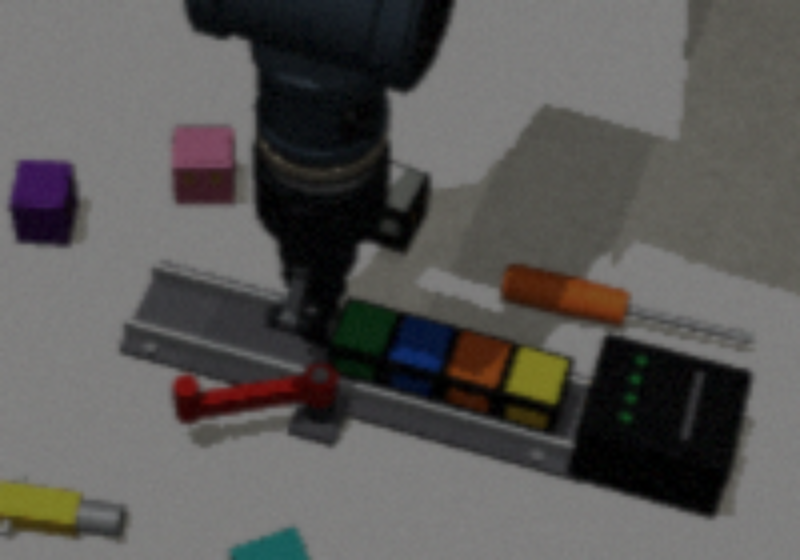

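Row intact, about 13 mm left. I'll finish gently and watch the force.

Request:
{"method": "apply_moves", "body": {"steps": [[[255,0,0,0.003,0],[255,0,0,0.003,0],[255,0,0,0.002,0],[255,0,0,0.001,0],[255,0,0,0.001,0],[255,0,0,0.001,0]]]}}

```text
time: 7.82
eef_pos: [542.9, -26.9, 194.8]
tool_rot: [-1.571, -0.0, -0.215]
contact_force: [0.4, -1.6, -1.2]
width: -0.0
```

Request:
{"method": "apply_moves", "body": {"steps": [[[255,0,0,0.001,0],[255,0,0,0.001,0]]]}}

```text
time: 8.07
eef_pos: [543.4, -24.9, 194.7]
tool_rot: [-1.571, 0.0, -0.215]
contact_force: [0.5, -1.4, -0.2]
width: 0.3
```

```bash
python3 -c "
from h import *
st()"
```

```text
t 8.07 rail [  1.7 -15.4] tipz 21.7 rot [-1.5708  0.     -0.2153] F rail 0.81 -1.24 -0.18 w 0.3
```

Request:
{"method": "apply_moves", "body": {"steps": [[[255,0,0,0.001,0],[255,0,0,0,0]]]}}

```text
time: 8.32
eef_pos: [543.7, -24.3, 194.8]
tool_rot: [-1.572, -0.0, -0.215]
contact_force: [-0.8, -5.2, -1.2]
width: 0.0
```

Request:
{"method": "apply_moves", "body": {"steps": [[[255,0,0,0.001,0],[255,0,0,0,0]]]}}

```text
time: 8.57
eef_pos: [544.0, -24.2, 194.8]
tool_rot: [-1.573, -0.001, -0.214]
contact_force: [-0.1, -8.5, -0.5]
width: -0.2
```

```bash
python3 -c "
from h import *
st()
f=manip.grab_frame('wrist');cv2.imwrite('pics/w6.png',f['image'])"
```

```text
t 8.57 rail [  2.2 -14.5] tipz 21.8 rot [-1.5727e+00 -1.1000e-03 -2.1410e-01] F rail 1.67 -8.35 -0.53 w -0.2
```

View pics/w6.png

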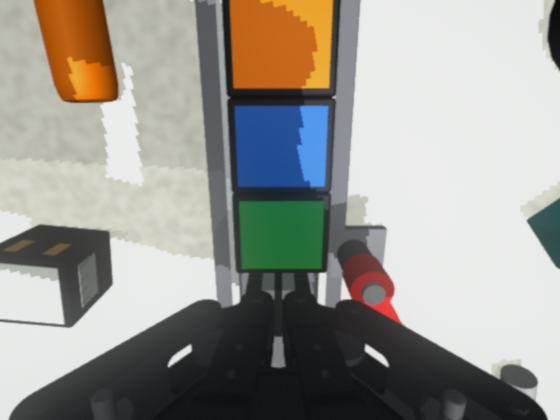

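Request:
{"method": "apply_moves", "body": {"steps": [[[255,0,0,0.001,0],[255,0,0,0,0],[255,0,0,0,0],[255,0,0,-0.005,0],[255,0,0,-0.01,0],[255,0,0,-0.012,0],[255,0,-0.02,0,0],[255,0,-0.025,0,0],[255,0,-0.025,0,0],[255,0,0,0,0],[255,0,0,0,0]]]}}

```text
time: 10.0
eef_pos: [537.9, -48.5, 264.2]
tool_rot: [-1.571, 0.001, -0.215]
contact_force: [-0.5, -0.4, -0.5]
width: 0.3
```

```bash
python3 -c "
from h import *
st()
f=manip.grab_frame('wrist');cv2.imwrite('pics/w7.png',f['image'])
for c in ['green','blue','orange','yellow']:
    for b in blobs(f,c,(220,0,340,300)): print(c,b[0],b[1],b[2],rf(ray(f,*b[1],46)))
f=manip.grab_frame('scene');cv2.imwrite('pics/s7.png',cv2.resize(f['image'][130:270,200:400],None,fx=4,fy=4))
"
```

```text
t 10.0 rail [  1.3 -39.6] tipz 91.2 rot [-1.5706e+00  9.0000e-04 -2.1540e-01] F rail -0.43 -0.46 -0.51 w 0.3
green 2915 [282.   152.69] [253 128  59  51] [ 5.8 14.9]
blue 3536 [281.68  88.96] [251  60  63  59] [ 5.5 51. ]
orange 3203 [281.98  24.25] [249   0  66  50] [ 5.5 83.5]
```

View pics/w7.png

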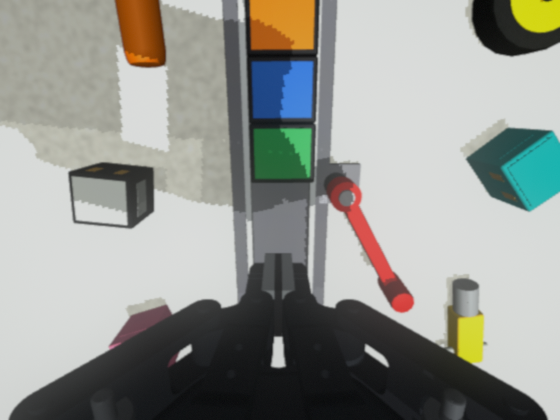

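View pics/s7.png

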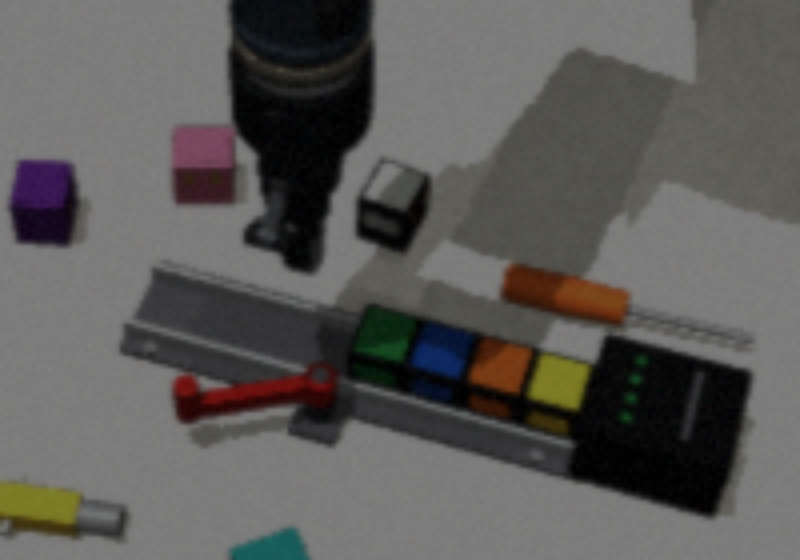

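Request:
{"method": "apply_moves", "body": {"steps": [[[255,0.033,0,-0.003,0],[255,0.033,0,-0.003,0],[255,0.032,0,-0.003,0],[255,0,0,0,0],[255,0,0.03,0,0],[255,0,0.03,0,0],[255,0,0,0,0],[255,0,0,0,0]]]}}

```text
time: 11.1
eef_pos: [631.8, -77.9, 205.0]
tool_rot: [-1.571, 0.001, -0.215]
contact_force: [-0.2, 0.3, -0.4]
width: 0.1
```

```bash
python3 -c "
from h import *
st()
f=manip.grab_frame('wrist');cv2.imwrite('pics/w8.png',f['image'])
f=manip.grab_frame('scene');cv2.imwrite('pics/s8.png',cv2.resize(f['image'][130:270,200:400],None,fx=4,fy=4))
"
```

```text
t 11.1 rail [ 99.4 -48.3] tipz 32.0 rot [-1.5707e+00  6.0000e-04 -2.1500e-01] F rail -0.24 0.21 -0.43 w 0.1
```

View pics/s8.png

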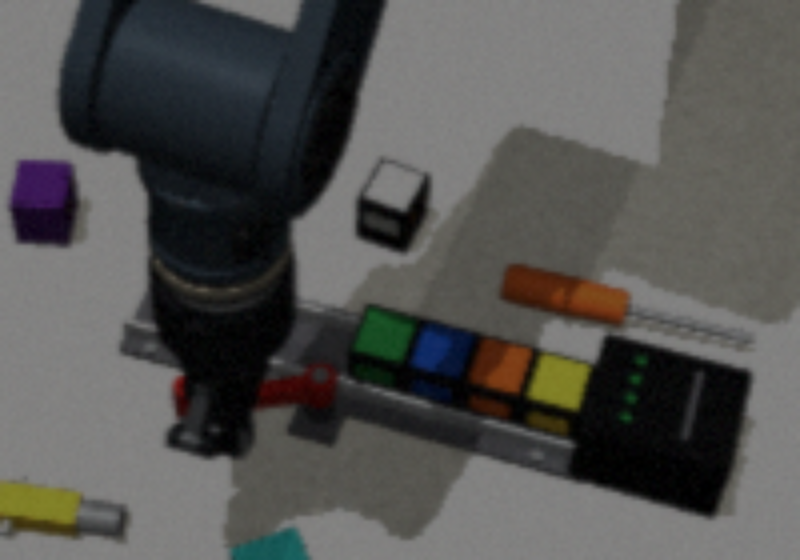

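View pics/w8.png

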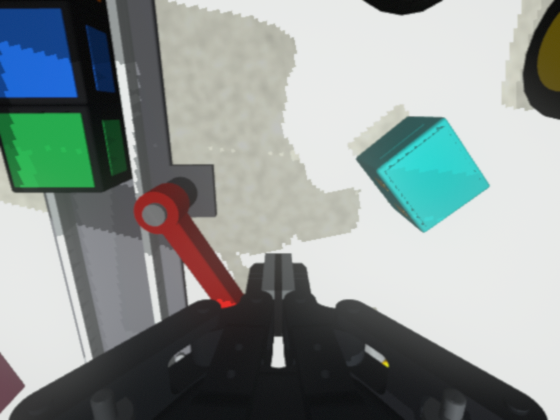

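Request:
{"method": "apply_moves", "body": {"steps": [[[255,0,0.004,0,0],[255,-0.008,0,-0.008,0],[255,-0.007,0,-0.007,0],[255,-0.008,0,-0.006,0],[255,-0.009,0,-0.005,0],[255,-0.01,0,-0.003,0],[255,-0.01,0,-0.002,0],[255,-0.01,0,0,0]]]}}

```text
time: 12.2
eef_pos: [564.2, -95.1, 200.8]
tool_rot: [-1.571, -0.0, -0.215]
contact_force: [-0.1, 0.0, -0.1]
width: -0.2
```

```bash
python3 -c "
from h import *
st()
f=manip.grab_frame('wrist');cv2.imwrite('pics/w9.png',f['image'])
f=manip.grab_frame('scene');cv2.imwrite('pics/s9.png',cv2.resize(f['image'][130:270,200:400],None,fx=4,fy=4))
"
```

```text
t 12.2 rail [ 37.  -79.5] tipz 27.8 rot [-1.5709e+00 -2.0000e-04 -2.1520e-01] F rail -0.11 0.0 -0.06 w -0.2
```

View pics/w9.png

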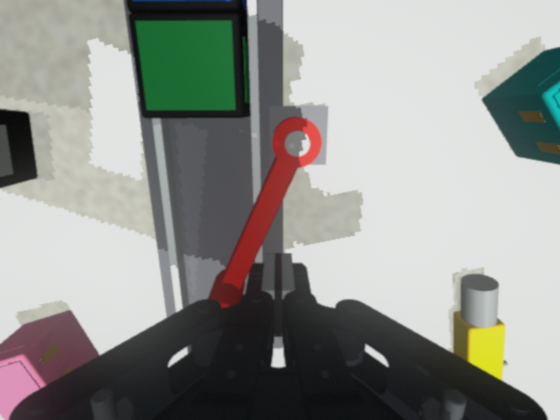

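Request:
{"method": "apply_moves", "body": {"steps": [[[255,-0.01,0,0.002,0],[255,-0.01,0,0.003,0],[255,-0.009,0,0.005,0],[255,-0.008,0,0.006,0],[255,-0.008,0,0.008,0],[255,-0.005,0,0.007,0],[255,-0.003,0,0.007,0],[255,0,0,0,0]]]}}

```text
time: 13.3
eef_pos: [520.9, -45.9, 200.7]
tool_rot: [-1.571, 0.001, -0.214]
contact_force: [0.5, -0.5, -0.0]
width: 0.0
```

```bash
python3 -c "
from h import *
st()
f=manip.grab_frame('wrist');cv2.imwrite('pics/w10.png',f['image'])
"
```

```text
t 13.3 rail [-15.8 -40.7] tipz 27.7 rot [-1.5706e+00  1.2000e-03 -2.1420e-01] F rail 0.64 -0.4 -0.03 w 0.0
```

View pics/w10.png

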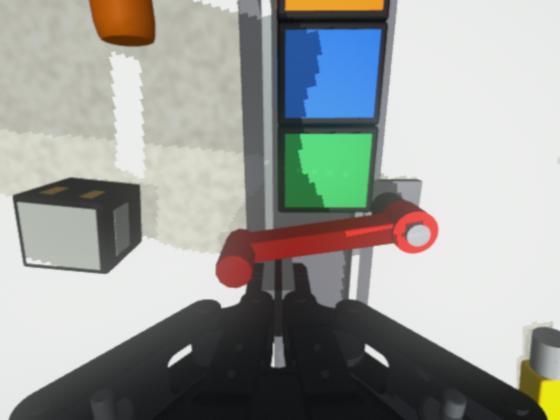

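Request:
{"method": "apply_moves", "body": {"steps": [[[255,0,0,0.003,0],[255,0,0,0.003,0],[255,0,0,0.002,0],[255,0,0,0,0]]]}}

```text
time: 13.85
eef_pos: [523.0, -38.7, 200.7]
tool_rot: [-1.571, -0.0, -0.215]
contact_force: [-0.6, 0.5, 0.6]
width: 0.1
```

Request:
{"method": "apply_moves", "body": {"steps": [[[255,0,0,0.001,0],[255,0,0,0.001,0],[255,0,0,0,0]]]}}

```text
time: 14.22
eef_pos: [523.3, -36.8, 200.8]
tool_rot: [-1.571, -0.0, -0.215]
contact_force: [-0.6, -1.0, -0.5]
width: 0.5
```

Request:
{"method": "apply_moves", "body": {"steps": [[[255,0,0,0.001,0],[255,0,0,0,0]]]}}

```text
time: 14.48
eef_pos: [523.6, -35.9, 200.8]
tool_rot: [-1.571, -0.0, -0.215]
contact_force: [-0.7, 0.2, -0.7]
width: 0.2
```

```bash
python3 -c "
from h import *
st()
f=manip.grab_frame('wrist');cv2.imwrite('pics/w11.png',f['image'])
"
```

```text
t 14.47 rail [-15.3 -30.4] tipz 27.8 rot [-1.5707e+00 -1.0000e-04 -2.1520e-01] F rail -0.74 0.07 -0.7 w 0.2
```

View pics/w11.png

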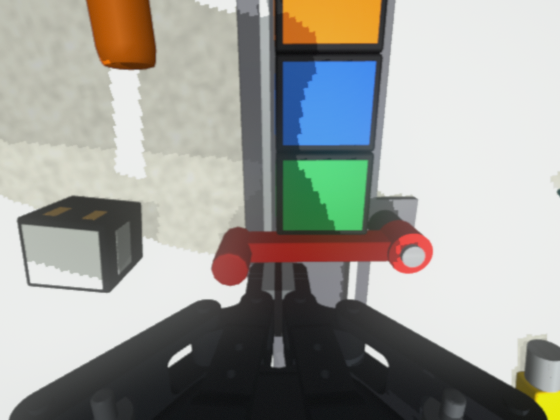

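Almost square; a little further until the stop is felt.

Request:
{"method": "apply_moves", "body": {"steps": [[[255,0,0,0.001,0],[255,0,0,0,0]]]}}

```text
time: 14.78
eef_pos: [523.7, -35.3, 200.7]
tool_rot: [-1.571, 0.0, -0.215]
contact_force: [-1.3, -4.0, 0.4]
width: -0.2
```

Request:
{"method": "apply_moves", "body": {"steps": [[[255,0,0,0.001,0],[255,0,0,0,0]]]}}

```text
time: 15.02
eef_pos: [523.8, -35.0, 200.8]
tool_rot: [-1.573, 0.0, -0.214]
contact_force: [-2.5, -8.3, 0.4]
width: -0.2
```

Request:
{"method": "apply_moves", "body": {"steps": [[[255,0,0,0.001,0],[255,0,0,0,0]]]}}

```text
time: 15.28
eef_pos: [523.9, -34.7, 200.8]
tool_rot: [-1.574, 0.0, -0.213]
contact_force: [-4.3, -11.9, -0.3]
width: 0.1
```

The latch is at its stop (about 12 N and no further motion). Next I back off, lift and check.

Request:
{"method": "apply_moves", "body": {"steps": [[[255,0,0,-0.004,0],[255,0,0,-0.012,0],[255,0,0,-0.02,0],[255,0,-0.025,0,0],[255,0,-0.04,0,0],[255,0,-0.04,-0.02,0],[255,0,-0.04,-0.03,0],[255,0,0,-0.03,0],[255,0,0,0,0],[255,0,0,0,0]]]}}

```text
time: 16.52
eef_pos: [499.0, -146.0, 345.3]
tool_rot: [-1.57, 0.001, -0.216]
contact_force: [0.3, -0.1, -0.1]
width: -0.5
```

```bash
python3 -c "
from h import *
st()
f=manip.grab_frame('wrist');cv2.imwrite('pics/w12.png',f['image'])
for c in ['green','blue','orange','yellow']:
    for b in blobs(f,c,(220,0,360,300)): print(c,b[0],b[1],b[2],rf(ray(f,*b[1],46)))
f=manip.grab_frame('scene');cv2.imwrite('pics/s12.png',cv2.resize(f['image'][130:270,200:400],None,fx=4,fy=4))
for c in ['green','blue','orange','yellow']:
    for b in blobs(f,c,(270,190,355,245)): print('s',c,b[0],b[1],rf(ray(f,*b[1],46)))
"
```

```text
t 16.52 rail [ -15.8 -143.1] tipz 172.3 rot [-1.5697e+00  1.3000e-03 -2.1580e-01] F rail 0.36 -0.02 -0.09 w -0.5
green 1208 [303.77  12.41] [281   0  47  26] [5.8 7.8]
s green 137 [295.85 213.08] [ 2.8 12.7]
s blue 142 [310.31 217.01] [ 2.7 49.2]
s orange 182 [340.34 201.79] [-65.8 106.5]
s orange 109 [324.59 220.68] [ 1.9 84.6]
s yellow 139 [339.48 224.87] [  2.1 121.3]
```

View pics/w12.png

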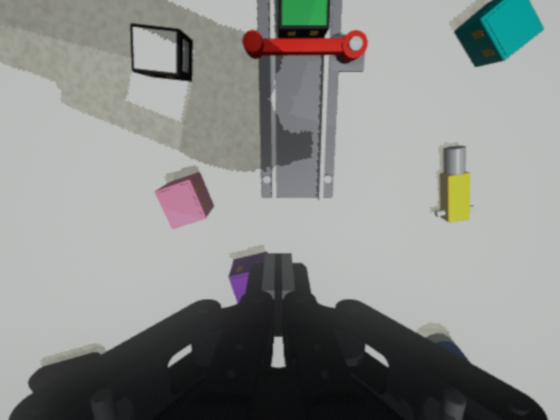

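View pics/s12.png

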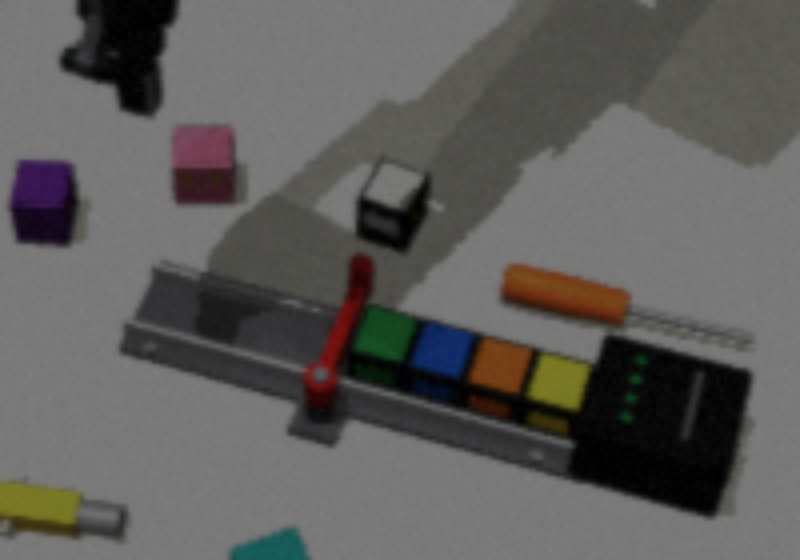

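The wrist picture shows the latch bar square across the channel, from knob (254,43) to hub (356,44). The scene picture shows the four packs touching, with pack 1 against the charger, and the bystanders where they were.

```bash
python3 -c "
from plant import manip
print(manip.sign_off())"
```

```text
the job is handed in; nothing more can be done
None
```

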